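# Lay out painted bosses on their base plates for welding

### The job

Get the weld-on bosses ready for tacking: stand each of the four paint-topped bosses upright in the middle of the painted circle of its own colour on the base plates, setting it down gently without tipping it over. One of them still sits flush in the grey ejector block, so press the block's black key fully down to raise it before you grip it. Leave the unpainted boss where it is.

Things in the scene. Friction and masses are not known exactly. Their poses are not given: they have to be found in the camera images.
- boss_red_mid (a point): Round upright steel boss, loose, 40 mm diameter, 36 mm tall, 0.3 kg, top face painted red round a dark 15 mm bore mark. Point: its centre, half-way up (18 mm above its underside); z up, yaw means nothing. It stands on the bench, or (one boss of the four, any colour) on the bench inside the 43 mm through-hole of the fixed grey ejector block, its top flush with the block's.
- boss_yellow_mid (a point): Round upright steel boss, loose, 40 mm diameter, 36 mm tall, 0.3 kg, top face painted yellow round a dark 15 mm bore mark. Point: its centre, half-way up (18 mm above its underside); z up, yaw means nothing. It stands on the bench, or (one boss of the four, any colour) on the bench inside the 43 mm through-hole of the fixed grey ejector block, its top flush with the block's.
- boss_blue_mid (a point): Round upright steel boss, loose, 40 mm diameter, 36 mm tall, 0.3 kg, top face painted blue round a dark 15 mm bore mark. Point: its centre, half-way up (18 mm above its underside); z up, yaw means nothing. It stands on the bench, or (one boss of the four, any colour) on the bench inside the 43 mm through-hole of the fixed grey ejector block, its top flush with the block's.
- boss_green_mid (a point): Round upright steel boss, loose, 40 mm diameter, 36 mm tall, 0.3 kg, top face painted green round a dark 15 mm bore mark. Point: its centre, half-way up (18 mm above its underside); z up, yaw means nothing. It stands on the bench, or (one boss of the four, any colour) on the bench inside the 43 mm through-hole of the fixed grey ejector block, its top flush with the block's.
- red_circle (a point): Base plate for the red boss: fixed square aluminium plate 90 x 90 x 8 mm lying on the bench, a dark dot near each corner, with a painted red circle in its middle (outside 62 mm, inside 46 mm diameter). The point is the circle's centre on the plate's top face, 8 mm above the bench; x and y along the plate's edges, z up.
- yellow_circle (a point): Base plate for the yellow boss: fixed square aluminium plate 90 x 90 x 8 mm lying on the bench, a dark dot near each corner, with a painted yellow circle in its middle (outside 62 mm, inside 46 mm diameter). The point is the circle's centre on the plate's top face, 8 mm above the bench; x and y along the plate's edges, z up.
- blue_circle (a point): Base plate for the blue boss: fixed square aluminium plate 90 x 90 x 8 mm lying on the bench, a dark dot near each corner, with a painted blue circle in its middle (outside 62 mm, inside 46 mm diameter). The point is the circle's centre on the plate's top face, 8 mm above the bench; x and y along the plate's edges, z up.
- green_circle (a point): Base plate for the green boss: fixed square aluminium plate 90 x 90 x 8 mm lying on the bench, a dark dot near each corner, with a painted green circle in its middle (outside 62 mm, inside 46 mm diameter). The point is the circle's centre on the plate's top face, 8 mm above the bench; x and y along the plate's edges, z up.
- key_top (a point): Ejector key: black cap, 34 mm wide, at one end of the grey block (70 x 165 mm, 36 mm tall). Point: centre of the cap's top, 68 mm above the bench at first. Push down with 7 to 11 N: goes 20 mm to a hard stop, stays down, and lifts the boss in the hole 20 mm, to stay (centre at 38 mm). Axes as the block's, z up: hole centre 85 mm from the cap's axis along -y.
- boss_bare_mid (a point): The unpainted boss: same shape and size as the others (40 mm diameter, 36 mm tall) but bare steel on top; loose on the bench. The point is its centre, half-way up. It stays where it is.
Things that resemble listed ones, but are neither listed nor needed, are in the scene too. Leave any brown or pink look-alike of the part that bears green_circle alone.

How it is judged:
By the outcome, as a careful person would: the job done as asked, in the order asked, and still so for the second after the job is handed in, with the robot touching nothing.
It also fails if it takes over 109 s, if anything falls off the work surface, if the arm or the gripper's body presses on something with over 40 N, if the wrist force passes 120 N, or if a joint passes its speed limit or range.

### The arm

A 6-joint arm with a two-finger parallel gripper is mounted at the origin on the work surface. World frame = base frame: x ahead of the robot, y to its left, z up, the work surface at z = 0. Lengths are in mm, angles in rad, forces in N, time in s.
With the tool pointing down it reaches from about 400 to 925 mm from the base axis. Payload 12.5 kg.
Tool frame: the origin (TCP) lies midway between the tips of the shut fingers; the grasp point (between the pads) lies 19 mm behind it; x points along the fingers, y is the direction in which the jaws open and shut, and the axes are right-handed (so a half turn about x gives the same grasp; the last joint's range is limited). The gripper opens to 95 mm and grips with 3 to 60 N. Pads are 20 mm wide; open, the fingers measure 119 mm over their backs; the gripper's body (75 mm by 180 mm) begins 59 mm behind the grasp point.
Start: joints at [0.999, 0.491, 1.559, -0, 1.092, -0.106], TCP at [280.698, 558.44, 214.661] pointing down, gripper open.
Joint ranges: [-3.1, 3.1], [-0.84, 2.19], [0.05, 2.79], [-1.13, 4.28], [0.06, 2.93], [-2.69, 2.69]. Speed limits (rad/s): [2.22, 2.22, 2.79, 3.14, 3.14, 3.14].

### API

Orientations are given as [roll, pitch, yaw] about the fixed x, y, z axes, in that order (R = Rz(yaw) Ry(pitch) Rx(roll)).
In Python, from cell import sensors, read_camera, get_calibration, order gives the robot as it stands. The module is installed in compiled form; this text tells all that it offers.
- The arm moves only by the tool servo_tool, never from a script. Its argument "steps" is text: rows parted by semicolons, each of 7 numbers parted by spaces: the shift along the tool's x, y, z in mm, then the turn, a rotation vector about the tool's x, y, z in rad, then the finger opening in mm, from 0 to 95.1. A call has exactly 8 rows; each row shifts and turns the pose as measured when the row begins, along the tool's axes as they then stand; what a row does not reach is not made up. A row lasts 1/10 s, in which the tool goes at most 50 mm and 8.59 degrees, less where a joint would pass 70% of its speed; a pose out of reach is approached as far as the arm can. A call is refused whole if a number of a shift passes 50 or a number of a turn 0.15, either way. A call with a gripper value outside its range is refused whole. The fingers move at their own pace and stop on an object; the grip force is fixed at half the most. Time passes only in rows, so rows that do not move let the fingers close, or fill a call up. It gives the time, the measured TCP pose, the force and the opening at its end, in the units of the state.
- sensors.state(): the state, without advancing time (a new reading comes with each control period).
- read_camera(name): name is "scene" or "top" or "wrist"; returns (picture, depth): 400x640x3 uint8, blue, green, red; 400x640 float32, mm along the optical axis (not along the pixel's ray), 0 where there is no reading.
- get_calibration(name): a dict with "mtx" (3x3 intrinsics, pixels), "distortion" ([k1, k2, p1, p2, k3] as OpenCV has them; the pictures are not rectified), "R" (3x3) and "t" (3): a world point X has camera coordinates R X + t. Camera axes: x right, y down, z forward; pixel columns grow to the right and rows downward; lengths in mm; the calibration is good to about 2 mm. A picture is of the moment at which its call begins: read the wrist's pose just before it. get_calibration takes no time and is no camera call; for the wrist camera it gives the pose at the moment of the call.
- order.job_done(): hands the job in, once; it reports no verdict.
The state is a dict: "t": time; "joints": joint angles; "qvel": joint speeds; "tau": joint torques, N m; "eef_pos": TCP position; "tcp_rot": TCP orientation; "ft_force": force on the tool from outside, world axes, zero at the start; "moment": the same for the moment, N m; "opening": opening from 0.0 (shut) to 1.0 (fully open).
Only numpy, scipy, OpenCV 4.12 (cv2) and the standard library are available. Lean on these libraries where they do the work, as an engineer would, in place of code of your own. Each camera call takes 0.05 s, during which the arm holds its last target.

## Working session

There is one attempt and no reset: what is moved stays moved. The work goes in short steps, Python scripts to look and compute and a tool call to move; the robot and the scene stay as the last step left them, time stands still between calls to the robot, and variables do not carry over. Pictures are saved under pics/ and viewed, and the job is handed in when it is done.

Besides the shell and the picture viewer there is one more tool, called after "Call:" in YAML: its name, and indented under it one key for each argument. servo_tool: Moves the arm, as the interface text tells. Its arguments: {"type":"object","properties":{"steps":{"type":"string"}},"required":["steps"]}

```bash
mkdir -p pics; cat > h.py <<'E'
import numpy as np, cv2
from cell import sensors, read_camera, get_calibration, order
def snap(name,fn):
    c=get_calibration(name); p,d=read_camera(name)
    cv2.imwrite('pics/'+fn+'.png',p); np.savez('pics/'+fn+'.npz',p=p,d=d,**{k:np.array(v) for k,v in c.items()})
    return p,d,c
def ray(c,uv):
    u=cv2.undistortPoints(np.array([[uv]],float),np.array(c['mtx'],float),np.array(c['distortion'],float))[0,0]
    R=np.array(c['R']);t=np.array(c['t']).ravel()
    return -R.T@t, R.T@np.array([u[0],u[1],1.])
def onplane(c,uv,z):
    o,d=ray(c,uv); return o+d*(z-o[2])/d[2]
def st():
    s=sensors.state(); print({k:np.round(v,3).tolist() for k,v in s.items() if k in('t','joints','eef_pos','tcp_rot','ft_force','opening')})
E
python3 - <<'E'
from h import *
s=st()
for n in('scene','top','wrist'):
    p,d,c=snap(n,n+'0'); print(n,np.round(-np.array(c['R']).T@np.array(c['t']).ravel(),0),np.round(c['R'],2).tolist(),np.round(c['mtx'],0).tolist(),c['distortion'])
E
```

```text
{'t': 0.0, 'joints': [0.999, 0.492, 1.559, 0.0, 1.092, -0.106], 'eef_pos': [280.542, 558.229, 214.057], 'tcp_rot': [-1.684, 1.57, -2.15], 'ft_force': [0.292, -0.261, 0.893], 'opening': 1.002}
scene [1328.  426.  716.] [[-0.47, 0.88, 0.01], [0.51, 0.28, -0.81], [-0.72, -0.38, -0.58]] [[420.0, 0.0, 317.0], [0.0, 420.0, 201.0], [0.0, 0.0, 1.0]] [-0.02905032  0.          0.          0.          0.        ]
top [ 391.   27. 1017.] [[-0.03, -1.0, 0.02], [-0.99, 0.02, -0.17], [0.17, -0.03, -0.99]] [[378.0, 0.0, 308.0], [0.0, 378.0, 196.0], [0.0, 0.0, 1.0]] [-0.00445237  0.          0.          0.          0.        ]
wrist [208. 595. 385.] [[0.45, 0.89, -0.0], [0.86, -0.43, 0.28], [0.25, -0.13, -0.96]] [[317.0, 0.0, 319.0], [0.0, 317.0, 197.0], [0.0, 0.0, 1.0]] [-0.06348798  0.          0.          0.          0.        ]
```

View pics/top0.png

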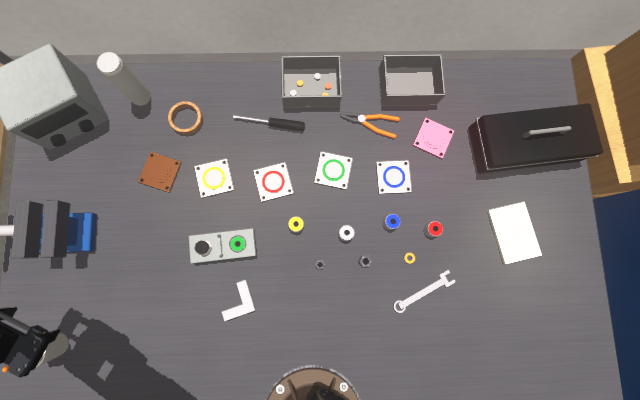

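View pics/scene0.png

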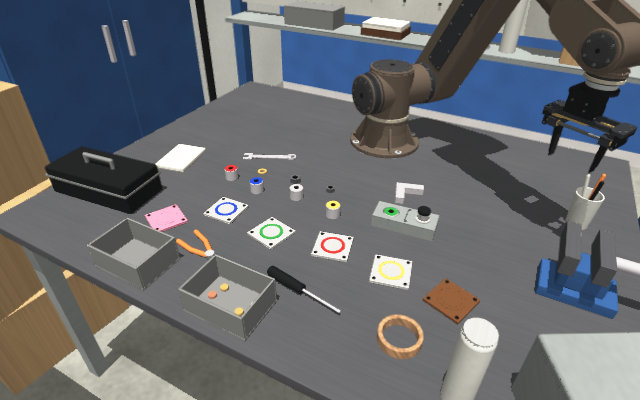

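View pics/wrist0.png

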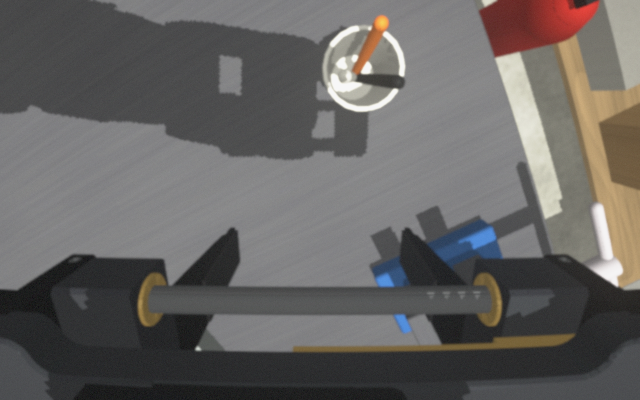

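The top view shows the rings: yellow (214,178), red (273,182), green (333,170), blue (394,177). It also shows the bosses: yellow (296,225), blue (393,222), red (435,229) and bare (347,233). The green boss is in the block at (237,244), with the key at (202,248). Next I'll measure them from both fixed views.

```bash
cat > meas.py <<'E'
from h import *
def load(fn):
    z=np.load('pics/'+fn+'.npz'); return z['p'],z['d'],{k:z[k] for k in('mtx','distortion','R','t')}
HUE={'red':[(0,8),(172,180)],'yellow':[(24,36)],'blue':[(108,130)],'green':[(50,75)]}
def blobs(p,col,smin=130,vmin=60,amin=15):
    h=cv2.cvtColor(p,cv2.COLOR_BGR2HSV); m=np.zeros(p.shape[:2],np.uint8)
    for a,b in HUE[col]: m|=cv2.inRange(h,(a,smin,vmin),(b,255,255))
    cs,_=cv2.findContours(m,cv2.RETR_EXTERNAL,cv2.CHAIN_APPROX_NONE)
    out=[]
    for c in cs:
        if len(c)<8: continue
        hull=cv2.convexHull(c); M=cv2.moments(hull)
        if M['m00']<amin: continue
        out.append((M['m10']/M['m00'],M['m01']/M['m00'],M['m00'],cv2.boundingRect(c)))
    return out
def tri(c1,u1,c2,u2):
    o1,d1=ray(c1,u1);o2,d2=ray(c2,u2)
    d1/=np.linalg.norm(d1);d2/=np.linalg.norm(d2)
    s=np.linalg.lstsq(np.stack([d1,-d2],1),o2-o1,rcond=None)[0]
    a=o1+d1*s[0];b=o2+d2*s[1]
    return (a+b)/2,np.linalg.norm(a-b)
E
python3 - <<'E'
from meas import *
for n in('top0','scene0'):
    p,d,c=load(n)
    for col in HUE: 
        for b in blobs(p,col):
            if (n=='top0' and 150<b[1]<260 and 170<b[0]<460) or (n=='scene0' and 150<b[1]<290 and 190<b[0]<430):print(n,col,np.round(b[:3],1),b[3], 'z8',np.round(onplane(c,b[:2],8),1),'z36',np.round(onplane(c,b[:2],36),1))
E
```

```text
top0 red [435.2 228.4 140. ] (428, 222, 15, 14) z8 [ 466.9 -343.1    8. ] z36 [ 464.9 -332.8   36. ]
top0 red [273.  181.1 341. ] (263, 171, 22, 21) z8 [606.7  91.3   8. ] z36 [600.7  89.5  36. ]
top0 yellow [409.3 257.2  61. ] (405, 253, 10, 9) z8 [ 392.2 -267.3    8. ] z36 [ 392.2 -259.1   36. ]
top0 yellow [295.5 223.6 136.5] (289, 217, 14, 14) z8 [489.2  32.7   8. ] z36 [486.5  32.5  36. ]
top0 yellow [213.5 177.4 353.5] (203, 167, 22, 22) z8 [620.4 252.7   8. ] z36 [614.1 246.4  36. ]
top0 blue [392.6 220.9 131. ] (386, 215, 14, 13) z8 [ 490.1 -229.1    8. ] z36 [ 487.4 -222.    36. ]
top0 blue [393.8 176.1 334. ] (384, 166, 21, 21) z8 [ 613.3 -240.3    8. ] z36 [ 607.2 -232.9   36. ]
top0 green [237.2 243.6 135.5] (231, 237, 14, 14) z8 [440.2 187.6   8. ] z36 [438.9 183.2  36. ]
top0 green [333.4 169.6 316.5] (323, 160, 22, 20) z8 [635.4 -74.5   8. ] z36 [628.7 -71.7  36. ]
scene0 red [332.3 244.6 281. ] (321, 237, 24, 16) z8 [604.3  89.3   8. ] z36 [633.  102.7  36. ]
scene0 red [230.3 167.5  47. ] (225, 165, 12, 6) z8 [ 425.2 -368.6    8. ] z36 [ 460.9 -337.2   36. ]
scene0 yellow [390.8 269.6 327.5] (379, 261, 25, 18) z8 [618.2 250.    8. ] z36 [646.3 257.   36. ]
scene0 yellow [332.7 204.   62.5] (327, 201, 13, 7) z8 [447.7  13.1   8. ] z36 [482.5  29.4  36. ]
scene0 blue [225.6 208.3 200. ] (215, 202, 22, 13) z8 [ 609.9 -243.3    8. ] z36 [ 638.3 -216.8   36. ]
scene0 blue [255.8 180.1  57.5] (250, 177, 13, 7) z8 [ 448.2 -252.6    8. ] z36 [ 483.  -225.8   36. ]
scene0 green [270.6 231.  241. ] (260, 224, 22, 15) z8 [633.4 -77.    8. ] z36 [660.9 -57.1  36. ]
scene0 green [390.5 210.8  68.5] (384, 207, 14, 8) z8 [399.1 169.9   8. ] z36 [435.9 180.1  36. ]
```

```bash
cat >> meas.py <<'E'
from scipy.spatial.transform import Rotation as Ro
def pose():
    s=sensors.state(); return np.array(s['eef_pos']),Ro.from_euler('xyz',s['tcp_rot']).as_matrix(),s
def goto(target,jaw=None):
    "prints tool-frame shift to world target; jaw = desired world angle (deg) of jaw axis mod 180"
    P,R,s=pose(); d=R.T@(np.array(target)-P)
    ang=np.degrees(np.arctan2(R[1,1],R[0,1]))
    # upright correction
    out=[]
    zx=np.array([0,0,-1.]); xt=R[:,0]; tiltv=R.T@np.cross(xt,zx)
    msg=''
    if jaw is not None:
        da=(jaw-ang+90)%180-90; msg=f' turn about tool x: {-np.radians(da):.3f} rad (da {da:.1f} deg)'
    print('P',np.round(P,1),'jaw',round(ang,1),'shift',np.round(d,1),'tilt',np.round(tiltv,4),msg,'j6',round(s['joints'][5],2),'F',np.round(s['ft_force'],1),'op',round(s['opening']*95.1,1),'t',s['t'])
E
python3 - <<'E'
from meas import *
pt,_,ct=load('top0');ps,_,cs=load('scene0')
for col in HUE:
    a=[b for b in blobs(pt,col) if 150<b[1]<250 and 170<b[0]<460]
    b_=[b for b in blobs(ps,col) if 150<b[1]<290 and 190<b[0]<430]
    a.sort(key=lambda b:b[2]);b_.sort(key=lambda b:b[2])
    for nm,x,y in(('boss',a[-2],b_[-2]),('ring',a[-1],b_[-1])):
        X,e=tri(ct,x[:2],cs,y[:2]);print(col,nm,np.round(X,1),round(e,1))
P,R,s=pose();print(np.round(R,3).tolist())
c=get_calibration('wrist');Rc=np.array(c['R']);tc=np.array(c['t']).ravel()
print('cam in tool',R.T@(-Rc.T@tc-P), np.round(R.T@Rc.T,3))
X,e=tri(ct,(202,247),cs,(424.5,211));print('key?',X,e)
goto([500,0,350],90)
E
```

```text
red boss [ 465.  -332.4   39.3] 1.8
red ring [606.4  90.8  10.2] 0.8
yellow boss [486.4  31.9  39.3] 1.2
yellow ring [620.1 251.3  10.4] 1.7
blue boss [ 487.3 -221.7   39.5] 1.2
blue ring [ 612.9 -239.9   11. ] 0.8
green boss [439.  181.9  38.8] 1.8
green ring [635.3 -74.9  10.1] 1.3
[[-0.0, 0.449, 0.893], [-0.001, 0.893, -0.449], [-1.0, -0.001, -0.0]]
cam in tool [-1.70457134e+02 -5.33221216e-02 -8.07700222e+01] [[ 0.001 -0.284  0.959]
 [ 1.     0.    -0.001]
 [ 0.     0.959  0.284]]
key? [431.00163481 267.12147735  63.0800048 ] 1.8722584198915626
P [280.6 558.3 214.2] jaw 63.3 shift [-135.5 -400.4  446.8] tilt [ 0.     -0.0001  0.0008]  turn about tool x: -0.466 rad (da 26.7 deg) j6 -0.11 F [0.4 0.6 0.3] op 94.8 t 0.15
```

Call:
servo_tool:
  steps: "-25 0 0 -0.117 0 0 0; -25 0 0 -0.117 0 0 0; -25 0 0 -0.117 0 0 0; -25 0 0 -0.117 0 0 0; 0 -45 25 0 0 0 0; 0 -45 25 0 0 0 0; 0 -45 25 0 0 0 0; 0 -45 25 0 0 0 0"

```text
t: 0.95
eef_pos: [380.9, 384.4, 315.4]
tcp_rot: [-2.207, 1.565, -2.176]
ft_force: [0.8, 1.2, 0.7]
opening: 0.381
```

```bash
python3 - <<'E'
from meas import *
goto([433,267,300],90)
E
```

```text
P [380.9 384.4 315.4] jaw 91.8 shift [  15.8 -118.9   48.5] tilt [ 0.     -0.0033  0.0045]  turn about tool x: 0.031 rad (da -1.8 deg) j6 -0.93 F [0.8 1.2 0.7] op 36.2 t 0.95
```

Call:
servo_tool:
  steps: "0 -35 12 0.031 0 0 0; 0 -35 12 0 0 0 0; 0 -35 12 0 0 0 0; 0 -35 12 0 0 0 0; 0 -30 12 0 0 0 0; 0 0 0 0 0 0 0; 0 0 0 0 0 0 0; 0 0 0 0 0 0 0"

```text
t: 1.75
eef_pos: [444.7, 203.0, 315.4]
tcp_rot: [-2.194, 1.564, -2.202]
ft_force: [0.3, -0.5, 0.1]
opening: 0.004
```

```bash
python3 - <<'E'
from meas import *
goto([433,267,300],90)
snap('wrist','w1')
E
```

```text
P [444.7 203.  315.4] jaw 89.5 shift [ 15.1  64.  -12.1] tilt [-0.     -0.0041  0.0058]  turn about tool x: -0.008 rad (da 0.5 deg) j6 -1.27 F [ 0.3 -0.5  0.1] op 0.4 t 1.75
```

View pics/w1.png

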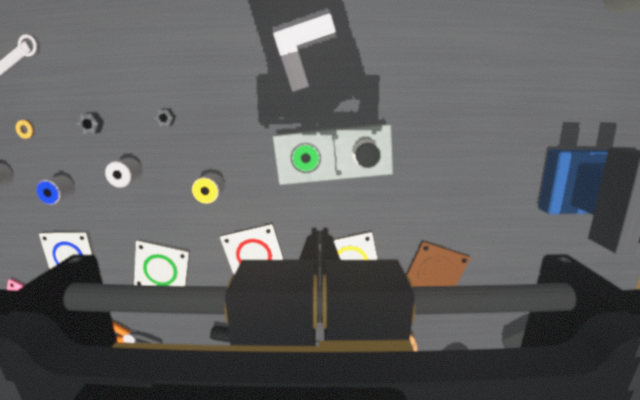

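The wrist view shows the green boss at (306,157) in the block and the key cap at (367,153). It also shows the yellow boss (205,190), bare boss (118,174) and blue boss (47,192), plus the green and red rings.

```bash
python3 - <<'E'
from meas import *
p,d,c=load('w1')
for col in HUE:
    for b in blobs(p,col):
        if b[2]>60 and b[1]<290: print(col,np.round(b[:3],1),np.round(onplane(c,b[:2],8),1),np.round(onplane(c,b[:2],36),1))
# key: dark blob in block's region
g=cv2.cvtColor(p,cv2.COLOR_BGR2GRAY)
r=g[138:170,345:388]; m=(r<40).astype(np.uint8)
print(r[::4,::3])
cs,_=cv2.findContours(m,0,1)
for k in cs:
    if cv2.contourArea(k)>80:
        (x,y),rad=cv2.minEnclosingCircle(k);print(x+345,y+138,rad,onplane(c,(x+345,y+138),68))
q=cv2.resize(p[110:200,260:410],None,fx=5,fy=5,interpolation=cv2.INTER_CUBIC);cv2.imwrite('pics/w1k.png',q)
E
```

```text
red [253.1 251.3 632.5] [597.9  89.6   8. ] [584.3  96.3  36. ]
yellow [352.6 252.5 237.5] [600.8 255.    8. ] [587. 252.  36.]
yellow [204.2 190.4 428. ] [492.6  19.    8. ] [485.1  29.8  36. ]
blue [ 65.2 252.1 425. ] [ 602.1 -244.8    8. ] [ 588.2 -218.5   36. ]
blue [ 46.7 192.3 348.5] [ 493.5 -251.5    8. ] [ 486.  -224.8   36. ]
blue [570.9 174.1 229.5] [469.  603.2   8. ] [462.9 579.9  36. ]
blue [593.4 157.8 212.5] [442.5 637.1   8. ] [438.  611.7  36. ]
blue [575.3 154.7  76.5] [437.9 604.4   8. ] [433.6 580.9  36. ]
green [159.7 269.7 723.5] [633.5 -76.    8. ] [617.7 -59.5  36. ]
green [305.3 157.5 428. ] [442.  179.8   8. ] [437.5 181.2  36. ]
[[212 213 211 208 201 136 122 122 129 187 207 210 210 209 211]
 [212 211 211 191 133 144 133 114 110 126 169 207 212 209 210]
 [212 211 207 145 134  80  73  72  75  71  95 197 210 210 209]
 [215 213 198 141  75  77  77  73  75  69  70  96 203 211 210]
 [214 214 216 206  74  76  74  74  73  71  74  72 192 211 213]
 [209 211 211 227  87  76  76  72  72  73  71  79 196 210 209]
 [212 212 211 216 198  78  76  74  75  73  78 163 213 211 211]
 [215 213 213 212 212 189 112  92  89 127 189 213 212 209 208]]
```

View pics/w1k.png

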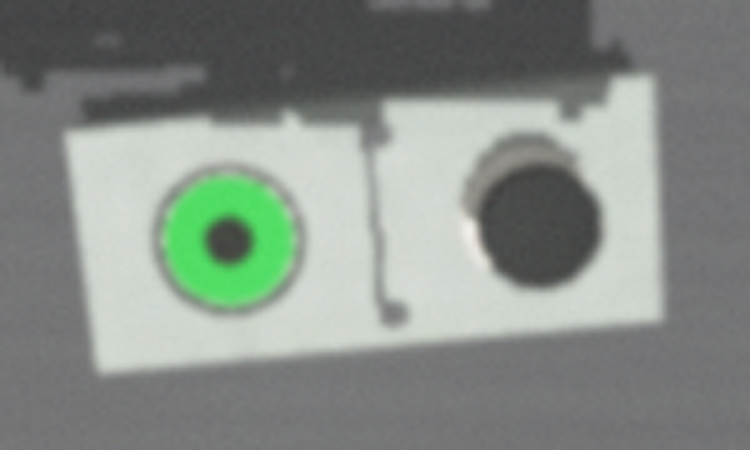

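The cap's top face is centred at about pixel (368,155).

```bash
python3 - <<'E'
from meas import *
p,d,c=load('w1')
k=onplane(c,(367.8,154.8),68); g=onplane(c,(305.3,157.5),36); print(k,np.linalg.norm(k[:2]-g[:2]),np.degrees(np.arctan2(*(k-g)[[1,0]])))
goto([k[0],k[1],85],90)
E
```

```text
[429.20093234 265.72882635  68.        ] 84.88768427413629 95.57859934988258
P [444.6 203.2 315.4] jaw 89.6 shift [230.1  63.7 -14.9] tilt [ 0.     -0.0042  0.0057]  turn about tool x: -0.008 rad (da 0.4 deg) j6 -1.27 F [ 0.5 -0.1  0.3] op 0.5 t 1.8
```

Call:
servo_tool:
  steps: "40 13 -3 -0.008 -0.004 0.006 0; 40 13 -3 0 0 0 0; 40 13 -3 0 0 0 0; 40 13 -3 0 0 0 0; 30 12 -3 0 0 0 0; 20 0 0 0 0 0 0; 10 0 0 0 0 0 0; 0 0 0 0 0 0 0"

```text
t: 2.6
eef_pos: [427.1, 277.2, 88.6]
tcp_rot: [0.413, 1.565, 0.425]
ft_force: [-0.1, 0.3, 0.4]
opening: 0.005
```

```bash
python3 - <<'E'
from meas import *
goto([429.2,265.7,70],90)
p,d,c=snap('wrist','w2')
for b in blobs(p,'green'):
    if b[2]>100: 
        print(np.round(b[:3],1),np.round(onplane(c,b[:2],36),1)); p1,_,c1=load('w1')
        print(tri(c1,(305.3,157.5),c,b[:2]))
E
```

```text
P [427.1 277.2  88.6] jaw 90.7 shift [ 18.6 -11.6   1.9] tilt [ 0.      0.0049 -0.0021]  turn about tool x: 0.011 rad (da -0.7 deg) j6 -1.14 F [-0.1  0.3  0.4] op 0.4 t 2.6
[ 192.6  227.5 1533.5] [438.2 180.6  36. ]
(array([437.22926168, 181.41959672,  38.04563425]), np.float64(0.25573970967699416))
```

View pics/w2.png

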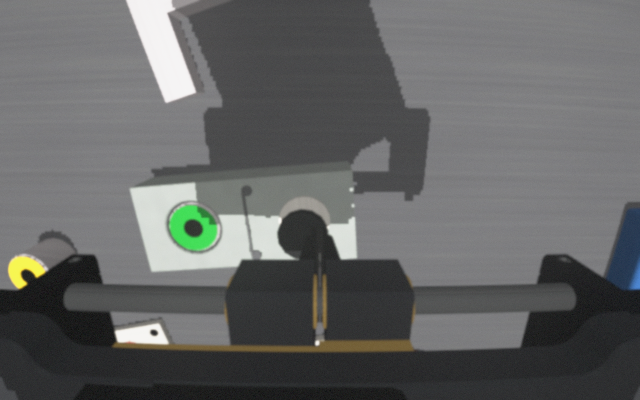

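The wrist view shows the fingertips slightly to +y of the cap. I'll centre them, then press.

Call:
servo_tool:
  steps: "0 -6 1 0.011 0.004 -0.002 0; 0 -5 1 0 0 0 0; 5 0 0 0 0 0 0; 5 0 0 0 0 0 0; 3 0 0 0 0 0 0; 0 0 0 0 0 0 0; 0 0 0 0 0 0 0; 0 0 0 0 0 0 0"

```text
t: 3.45
eef_pos: [431.6, 265.5, 79.1]
tcp_rot: [0.401, 1.563, 0.4]
ft_force: [0.2, 0.3, 0.4]
opening: 0.003
```

```bash
python3 - <<'E'
from meas import *
goto([429.2,265.7,48],90)
E
```

```text
P [431.6 265.5  79.1] jaw 89.9 shift [31.1  0.1 -2.6] tilt [-0.      0.0074 -0.0031]  turn about tool x: -0.002 rad (da 0.1 deg) j6 -1.15 F [0.2 0.3 0.4] op 0.3 t 3.45
```

Call:
servo_tool:
  steps: "4 0 -1 0 0 0 0; 4 0 -1 0 0 0 0; 4 0 0 0 0 0 0; 4 0 0 0 0 0 0; 4 0 0 0 0 0 0; 3 0 0 0 0 0 0; 3 0 0 0 0 0 0; 3 0 0 0 0 0 0"

```text
t: 4.25
eef_pos: [429.7, 265.8, 50.1]
tcp_rot: [0.376, 1.561, 0.375]
ft_force: [-1.0, -1.0, 9.9]
opening: 0.005
```

Call:
servo_tool:
  steps: "3 0 0 0 0 0 0; 3 0 0 0 0 0 0; 3 0 0 0 0 0 0; 3 0 0 0 0 0 0; 2 0 0 0 0 0 0; 2 0 0 0 0 0 0; 2 0 0 0 0 0 0; 2 0 0 0 0 0 0"

```text
t: 5.05
eef_pos: [429.8, 265.9, 48.0]
tcp_rot: [0.362, 1.549, 0.363]
ft_force: [-7.6, -4.5, 38.1]
opening: 0.003
```

```bash
python3 - <<'E'
from meas import *
goto([429.2,265.7,48],90)
E
```

```text
P [429.8 265.9  48. ] jaw 90.1 shift [-0.  -0.2 -0.6] tilt [ 0.      0.0206 -0.0078]  turn about tool x: 0.001 rad (da -0.1 deg) j6 -1.15 F [-7.6 -4.5 38.1] op 0.3 t 5.05
```

The key is at its stop: z = 48.0 with 38 N. I'll retreat and look.

Call:
servo_tool:
  steps: "-10 0 0 0 0.015 -0.006 0; -20 0 0 0 0 0 0; -20 0 0 0 0 0 65; -20 0 0 0 0 0 65; -20 -30 3 0 0 0 65; 0 -30 3 0 0 0 65; 0 -20 2 0 0 0 65; 0 0 0 0 0 0 65"

```text
t: 5.85
eef_pos: [437.1, 183.9, 140.6]
tcp_rot: [0.216, 1.565, 0.22]
ft_force: [1.9, -0.5, -0.2]
opening: 0.453
```

```bash
python3 - <<'E'
from meas import *
goto([437.8,181,60],90)
p,d,c=snap('wrist','w3')
for col in HUE:
  for b in blobs(p,col):
    if b[2]>100: print(col,np.round(b[:3],1),np.round(onplane(c,b[:2],36),1),np.round(onplane(c,b[:2],56),1))
E
```

```text
P [437.1 183.9 140.6] jaw 90.2 shift [80.6 -3.   0.2] tilt [ 0.      0.006  -0.0013]  turn about tool x: 0.003 rad (da -0.2 deg) j6 -1.32 F [ 1.9 -0.5 -0.2] op 43.1 t 5.85
yellow [358.7 331.8 242.5] [587.  225.8  36. ] [570.1 222.7  56. ]
yellow [159.3 242.8 963. ] [485.2  29.9  36. ] [475.8  41.1  56. ]
green [121.6 337.5 122.5] [600.  -31.9  36. ] [582.1 -16.3  56. ]
green [ 316.1  203.2 1226. ] [444.5 181.   36. ] [438.  181.2  56. ]
```

View pics/w3.png

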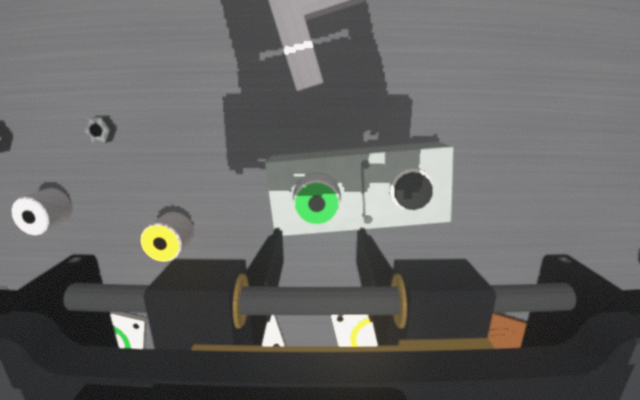

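The boss is raised: the green top at (316,203) fits z = 56. The key is down. Descending to grip.

Call:
servo_tool:
  steps: "25 -2 0 0 0.003 0 65; 25 -1 0 0 0 0 65; 20 0 0 0 0 0 65; 10 0 0 0 0 0 65; 8 0 0 0 0 0 65; 5 0 0 0 0 0 65; 0 0 0 0 0 0 65; 0 0 0 0 0 0 65"

```text
t: 6.7
eef_pos: [438.3, 186.4, 44.1]
tcp_rot: [0.465, 1.565, 0.47]
ft_force: [0.4, 0.4, -0.8]
opening: 0.688
```

```bash
python3 - <<'E'
from meas import *
goto([437.9,181,39.5],90)
E
```

```text
P [438.3 186.4  44.1] jaw 90.3 shift [ 4.6 -5.4 -0.4] tilt [ 0.      0.0052 -0.0026]  turn about tool x: 0.006 rad (da -0.3 deg) j6 -1.32 F [ 0.4  0.4 -0.8] op 65.4 t 6.7
```

Call:
servo_tool:
  steps: "2 -3 0 0 0 0 65; 2 -2 0 0 0 0 65; 0 0 0 0 0 0 65; 0 0 0 0 0 0 65; 0 0 0 0 0 0 38; 0 0 0 0 0 0 38; 0 0 0 0 0 0 38; 0 0 0 0 0 0 38"

```text
t: 7.5
eef_pos: [439.2, 181.1, 41.5]
tcp_rot: [0.39, 1.562, 0.395]
ft_force: [-0.7, 3.2, 1.0]
opening: 0.424
```

```bash
python3 - <<'E'
from meas import *
goto([437.9,181,39.5],90)
E
```

```text
P [439.2 181.1  41.5] jaw 90.3 shift [ 2.  -0.1 -1.3] tilt [ 0.      0.0085 -0.0035]  turn about tool x: 0.005 rad (da -0.3 deg) j6 -1.33 F [-0.7  3.2  1. ] op 40.3 t 7.5
```

Gripped: the opening is 40.3 mm, and the boss underside is 21.5 mm below the TCP. Next I'll lift and carry it.

Call:
servo_tool:
  steps: "-10 0 0 0 0.005 -0.003 38; -30 0 0 0 0 0 38; -40 0 0 0 0 0 38; -30 -40 30 0 0 0 38; -20 -45 35 0 0 0 38; 0 -45 35 0 0 0 38; 0 -45 35 0 0 0 38; 0 -45 35 0 0 0 38"

```text
t: 8.3
eef_pos: [586.1, -9.2, 167.3]
tcp_rot: [-2.686, 1.567, -2.672]
ft_force: [0.9, 0.4, -4.3]
opening: 0.411
```

Call:
servo_tool:
  steps: "0 -30 15 0 0 0 38; 0 -15 5 0 0 0 38; 0 0 0 0 0 0 38; 0 0 0 0 0 0 38; 0 0 0 0 0 0 38; 0 0 0 0 0 0 38; 0 0 0 0 0 0 38; 0 0 0 0 0 0 38"

```text
t: 9.1
eef_pos: [606.7, -56.0, 164.9]
tcp_rot: [-3.1, 1.563, -3.087]
ft_force: [0.0, -0.4, -4.1]
opening: 0.407
```

```bash
python3 - <<'E'
from meas import *
goto([634.5,-75.5,130],90)
p,d,c=snap('wrist','w4')
for col in HUE:
  for b in blobs(p,col):
    if b[2]>100: print(col,np.round(b[:3],1),np.round(onplane(c,b[:2],8),1),np.round(onplane(c,b[:2],36),1))
E
```

```text
P [606.7 -56.  164.9] jaw 90.7 shift [ 34.7 -19.9  27.9] tilt [ 0.     -0.0077  0.0003]  turn about tool x: 0.013 rad (da -0.7 deg) j6 -1.78 F [ 0.  -0.4 -4.1] op 38.7 t 9.1
red [ 455.1  182.9 2292. ] [604.2  89.8   8. ] [597.6  77.3  36. ]
red [  21.1   37.8 1095. ] [ 457.4 -361.4    8. ] [ 463.4 -335.5   36. ]
yellow [ 589.6  197.3 1841. ] [618.3 250.5   8. ] [610.5 224.2  36. ]
yellow [ 418.8   58.6 1353. ] [480.7  38.9   8. ] [484.6  30.7  36. ]
blue [ 148.3  184.7 2207. ] [ 610.5 -241.7    8. ] [ 603.4 -225.9   36. ]
blue [ 134.9   58.3 1257. ] [ 481.7 -239.9    8. ] [ 485.6 -224.3   36. ]
green [ 319.4  256.4 2927. ] [692.4 -55.    8. ] [678.3 -55.2  36. ]
green [ 297.5  202.  1631.5] [627.9 -79.5   8. ] [619.3 -77.6  36. ]
```

View pics/w4.png

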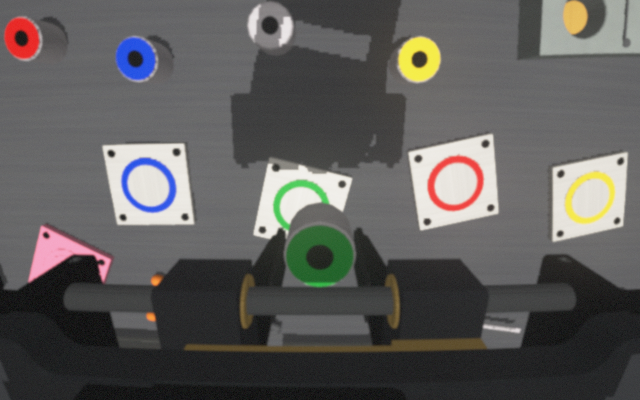

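The wrist view shows all four rings and all the loose bosses, with the held green boss upright at (319,256). I'll compare its seen position with the TCP's and triangulate between w1 and w4.

```bash
python3 - <<'E'
from meas import *
p,d,c=load('w4'); p1,_,c1=load('w1')
# held boss: dark bore centre and paint
crop=cv2.resize(p[200:300,260:380],None,fx=5,fy=5,interpolation=cv2.INTER_CUBIC);cv2.imwrite('pics/w4c.png',crop)
g=cv2.cvtColor(p,cv2.COLOR_BGR2GRAY)
m=(g[235:280,300:340]<45).astype(np.uint8);cs,_=cv2.findContours(m,0,1)
for k in cs:
    if cv2.contourArea(k)>80:
        M=cv2.moments(k);u=(M['m10']/M['m00']+300,M['m01']/M['m00']+235);print(u,cv2.contourArea(k),onplane(c,u,179.5))
def f(p,col): return {tuple(np.round(b[:2])):b for b in blobs(p,col) if b[2]>100}
for nm,a,b in(('yb',(204.2,190.4),(418.8,58.6)),('bb',(46.7,192.3),(134.9,58.3)),('rr',(253.1,251.3),(455.1,182.9)),('br',(65.2,252.1),(148.3,184.7))):
    print(nm,tri(c1,a,c,b))
E
```

```text
(319.3969622331691, 257.2914614121511) 406.0 [606.55790017 -56.05511875 179.5       ]
yb (array([484.75854743,  30.36780528,  37.21321369]), np.float64(0.07163338499067963))
bb (array([ 485.74603634, -223.79888123,   36.97747047]), np.float64(0.09109077304561693))
rr (array([602.22840847,  89.65022456,   5.28875256]), np.float64(5.596709860926107))
br (array([ 608.34034944, -247.36469964,    2.48355753]), np.float64(8.695890553159096))
```

View pics/w4c.png

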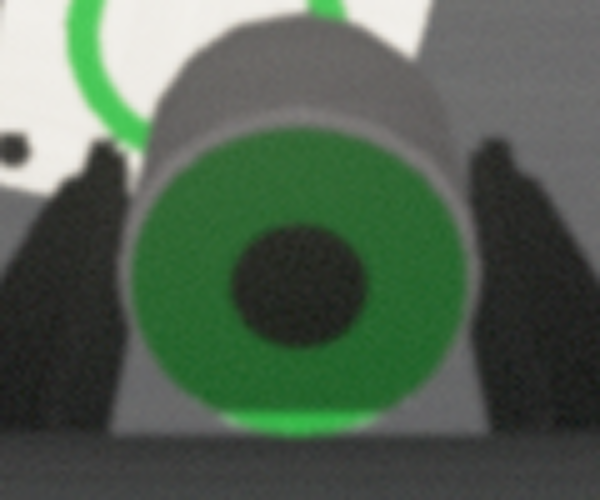

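```bash
cat >> meas.py <<'E'
from scipy.optimize import least_squares
def ringfit(p,c,col,box,z=8.,bright=60):
    "circle fit of mean radius to ring pixels cast on plane z; box=(u0,v0,u1,v1)"
    h=cv2.cvtColor(p,cv2.COLOR_BGR2HSV); m=np.zeros(p.shape[:2],np.uint8)
    for a,b in HUE[col]: m|=cv2.inRange(h,(a,100,bright),(b,255,255))
    u0,v0,u1,v1=box; ys,xs=np.nonzero(m[v0:v1,u0:u1])
    X=np.array([onplane(c,(x+u0,y+v0),z)[:2] for x,y in zip(xs,ys)])
    r=least_squares(lambda q:np.hypot(X[:,0]-q[0],X[:,1]-q[1])-q[2],[*X.mean(0),27],loss='soft_l1').x
    return r,len(X)
E
python3 - <<'E'
from meas import *
p,d,c=load('w4'); p1,_,c1=load('w1')
print(ringfit(p,c,'green',(250,160,345,225),8,150))
print(ringfit(p1,c1,'green',(130,235,190,300),8,100))
for col,box in(('red',(410,140,500,230)),('blue',(110,145,190,225)),('yellow',(555,150,630,235))): print(col,ringfit(p,c,col,box))
E
```

```text
(array([633.60943183, -75.82928944,  27.07906374]), 513)
(array([633.94243889, -76.03986733,  27.1861399 ]), 254)
red (array([605.01039398,  90.12634475,  27.21499364]), 993)
blue (array([ 611.37217278, -242.18362824,   27.20478   ]), 918)
yellow (array([619.14669507, 251.27446923,  27.26233507]), 835)
```

Call:
servo_tool:
  steps: "15 -10 14 0.013 -0.006 0 38; 20 -10 13 0 0 0 38; 25 0 0 0 0 0 38; 25 0 0 0 0 0 38; 15 0 0 0 0 0 38; 8 0 0 0 0 0 38; 0 0 0 0 0 0 38; 0 0 0 0 0 0 38"

```text
t: 9.95
eef_pos: [636.1, -75.1, 55.3]
tcp_rot: [-0.392, 1.567, -0.39]
ft_force: [-0.4, -0.2, -2.8]
opening: 0.412
```

```bash
python3 - <<'E'
from meas import *
goto([633.8,-76,30],90)
E
```

```text
P [636.1 -75.1  55.3] jaw 90.1 shift [25.3 -0.8 -2.4] tilt [0.     0.0031 0.0013]  turn about tool x: 0.002 rad (da -0.1 deg) j6 -1.79 F [-0.4 -0.2 -2.8] op 39.2 t 9.95
```

Call:
servo_tool:
  steps: "5 -0.5 -1.5 0 0.002 0 38; 5 -0.3 -1 0 0 0 38; 5 0 0 0 0 0 38; 4 0 0 0 0 0 38; 3 0 0 0 0 0 38; 0 0 0 0 0 0 38; 0 0 0 0 0 0 38; 0 0 0 0 0 0 38"

```text
t: 10.75
eef_pos: [634.6, -76.2, 34.1]
tcp_rot: [-0.42, 1.565, -0.418]
ft_force: [0.2, -0.9, -3.5]
opening: 0.411
```

```bash
python3 - <<'E'
from meas import *
goto([633.8,-76,30],90)
E
```

```text
P [634.6 -76.2  34.1] jaw 90.1 shift [ 4.1  0.2 -0.8] tilt [-0.      0.0049  0.0022]  turn about tool x: 0.002 rad (da -0.1 deg) j6 -1.79 F [ 0.2 -0.9 -3.5] op 39.1 t 10.75
```

Call:
servo_tool:
  steps: "2 0 -0.7 0 0 0 38; 1.5 0 0 0 0 0 38; 1 0 0 0 0 0 38; 1 0 0 0 0 0 38; 0.5 0 0 0 0 0 38; 0 0 0 0 0 0 38; 0 0 0 0 0 0 38; 0 0 0 0 0 0 38"

```text
t: 11.55
eef_pos: [634.2, -76.3, 29.7]
tcp_rot: [-0.381, 1.564, -0.379]
ft_force: [-1.6, 0.7, -0.6]
opening: 0.411
```

Contact: the load went from -3.5 to -0.6 N. Releasing.

Call:
servo_tool:
  steps: "0 0 0 0 0 0 48; 0 0 0 0 0 0 52; 0 0 0 0 0 0 65; 0 0 0 0 0 0 65; -20 0 0 0 0 0 65; -30 0 0 0 0 0 65; -40 0 0 0 0 0 65; -40 0 0 0 0 0 65"

```text
t: 12.35
eef_pos: [631.7, -75.7, 158.3]
tcp_rot: [-2.887, 1.568, -2.885]
ft_force: [0.2, -0.4, 0.6]
opening: 0.683
```

```bash
python3 - <<'E'
from meas import *
goto([485.2,30.5,130],90)
p,d,c=snap('wrist','w5')
print(blobs(p,'green'))
E
```

```text
P [631.7 -75.7 158.3] jaw 90.1 shift [  28.5  106.5 -146.2] tilt [-0.     -0.0022  0.0006]  turn about tool x: 0.002 rad (da -0.1 deg) j6 -1.79 F [ 0.2 -0.4  0.6] op 64.9 t 12.35
[(318.76966107272125, 194.81062849621586, 1013.0, (300, 178, 38, 35)), (319.74212213621075, 182.68660567675346, 2131.5, (292, 158, 56, 49))]
```

View pics/w5.png

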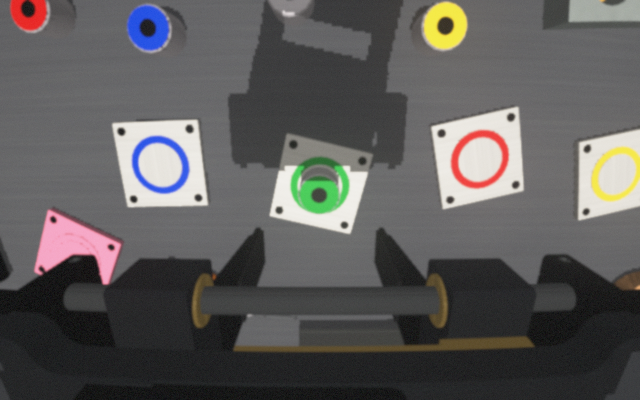

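```bash
python3 - <<'E'
from meas import *
p,d,c=load('w5'); _,_,c4=load('w4')
print('boss',onplane(c,(319,194.6),44), 'dots', end=' ')
D=[onplane(c,u,8) for u in((292.5,145),(362,161),(279,211),(344,225.5))];print(np.round(D,1).tolist(),np.mean(D,0))
for col,box,b4 in(('red',(440,115,520,200),(410,140,500,230)),('blue',(120,125,200,205),(110,145,190,225))): print(col,ringfit(p,c,col,box))
# ring triangulation heights
p4=load('w4')[0]
for col in('red','blue'):
    a=[b for b in blobs(p,col) if b[1]>100 and b[2]>1000][0]; e=[b for b in blobs(p4,col) if b[1]>100 and b[2]>1000][0]
    s=[b for b in blobs(load('scene0')[0],col) if 200<b[1]<260 and b[2]>150][0]
    print(col,tri(load('scene0')[2],s[:2],c,a[:2]))
for u in((445,25),(149,28)): print(onplane(c,u,36))
E
```

```text
boss [632.95588019 -76.17428154  44.        ] dots [[591.3, -103.0, 8.0], [607.5, -32.3, 8.0], [661.6, -119.0, 8.0], [678.1, -49.1, 8.0]] [634.61114336 -75.84243818   8.        ]
red (array([604.98854833,  90.24665657,  27.25225961]), 1091)
blue (array([ 611.37287991, -242.17480176,   27.17050995]), 1010)
red (array([604.36228738,  89.56401339,   8.23144171]), np.float64(0.4118658872082481))
blue (array([ 610.80840793, -241.83045007,    8.82704068]), np.float64(0.9989627181362306))
[484.62038045  30.99884905  36.        ]
[ 486.10962134 -222.87863631   36.        ]
```

Green stands about 1 mm from the ring centre. Yellow is next.

Call:
servo_tool:
  steps: "0 18 -25 0 0 0 65; 0 18 -25 0 0 0 65; 0 18 -25 0 0 0 65; 0 18 -25 0 0 0 65; 15 18 -25 0 0 0 65; 30 14 -18 0 0 0 65; 30 0 0 0 0 0 65; 20 0 0 0 0 0 65"

```text
t: 13.2
eef_pos: [490.1, 30.3, 72.0]
tcp_rot: [-0.2, 1.546, -0.198]
ft_force: [0.1, 0.5, -0.6]
opening: 0.685
```

```bash
python3 - <<'E'
from meas import *
goto([485.2,30.8,8],90)
E
```

```text
P [490.1  30.3  72. ] jaw 90.1 shift [63.8  0.8 -6.5] tilt [0.     0.0244 0.0049]  turn about tool x: 0.001 rad (da -0.1 deg) j6 -1.64 F [ 0.1  0.5 -0.6] op 65.1 t 13.2
```

Call:
servo_tool:
  steps: "5 0.5 -2 0 0.02 0.004 65; 12 0 -1 0 0 0 65; 15 0 0 0 0 0 65; 12 0 0 0 0 0 65; 8 0 0 0 0 0 65; 4 0 0 0 0 0 65; 0 0 0 0 0 0 65; 0 0 0 0 0 0 65"

```text
t: 14.0
eef_pos: [488.4, 30.6, 14.0]
tcp_rot: [-0.057, 1.57, -0.056]
ft_force: [-1.2, 0.4, -0.0]
opening: 0.684
```

```bash
python3 - <<'E'
from meas import *
goto([485.2,30.8,8],90)
E
```

```text
P [488.4  30.6  14. ] jaw 90.1 shift [ 6.   0.2 -3.2] tilt [-0.      0.0006  0.    ]  turn about tool x: 0.001 rad (da -0.1 deg) j6 -1.64 F [-1.2  0.4 -0. ] op 65.0 t 14.0
```

Call:
servo_tool:
  steps: "2 0 -1.7 0 0 0 65; 2 0 -1.5 0 0 0 65; 1 0 0 0 0 0 65; 0 0 0 0 0 0 65; 0 0 0 0 0 0 38; 0 0 0 0 0 0 38; 0 0 0 0 0 0 38; 0 0 0 0 0 0 38"

```text
t: 14.8
eef_pos: [485.5, 30.6, 10.0]
tcp_rot: [-0.072, 1.568, -0.071]
ft_force: [0.2, 1.9, 0.8]
opening: 0.421
```

```bash
python3 - <<'E'
from meas import *
goto([619.1,251.3,8],90)
E
```

```text
P [485.5  30.6  10. ] jaw 90.1 shift [  2.3 220.5 133.9] tilt [0.     0.0028 0.0002]  turn about tool x: 0.001 rad (da -0.1 deg) j6 -1.65 F [0.2 1.9 0.8] op 40.1 t 14.8
```

Call:
servo_tool:
  steps: "-10 0 0 0 0 0 38; -30 0 0 0 0 0 38; -40 0 0 0 0 0 38; -30 30 18 0 0 0 38; -10 40 24 0 0 0 38; 0 40 24 0 0 0 38; 0 40 24 0 0 0 38; 0 30 18 0 0 0 38"

```text
t: 15.6
eef_pos: [593.7, 213.9, 140.4]
tcp_rot: [0.997, 1.569, 0.992]
ft_force: [-0.0, 0.0, -2.6]
opening: 0.414
```

Call:
servo_tool:
  steps: "0 15 10 0 0 0 38; 0 0 0 0 0 0 38; 0 0 0 0 0 0 38; 0 0 0 0 0 0 38; 0 0 0 0 0 0 38; 0 0 0 0 0 0 38; 0 0 0 0 0 0 38; 0 0 0 0 0 0 38"

```text
t: 16.4
eef_pos: [602.6, 229.8, 142.1]
tcp_rot: [2.156, 1.57, 2.153]
ft_force: [-0.1, -0.3, -2.1]
opening: 0.414
```

```bash
python3 - <<'E'
from meas import *
goto([619.1,251.3,18],90)
p,d,c=snap('wrist','w6')
for b in blobs(p,'yellow'):
    if b[2]>100: print(np.round(b[:3],1),b[3],np.round(onplane(c,b[:2],8),1),np.round(onplane(c,b[:2],pose()[0][2]+26),1))
E
```

```text
P [602.6 229.8 142.1] jaw 89.8 shift [124.1  21.5  16.5] tilt [-0.     -0.0006 -0.0008]  turn about tool x: -0.004 rad (da 0.2 deg) j6 -1.31 F [-0.1 -0.3 -2.1] op 39.4 t 16.4
[319.9 283.1 442.5] (288, 279, 64, 9) [710.6 229.9   8. ] [611.4 229.9 168.1]
[ 341.3  200.3 2344.5] (311, 174, 59, 56) [615.8 251.7   8. ] [566.5 240.2 168.1]
```

View pics/w6.png

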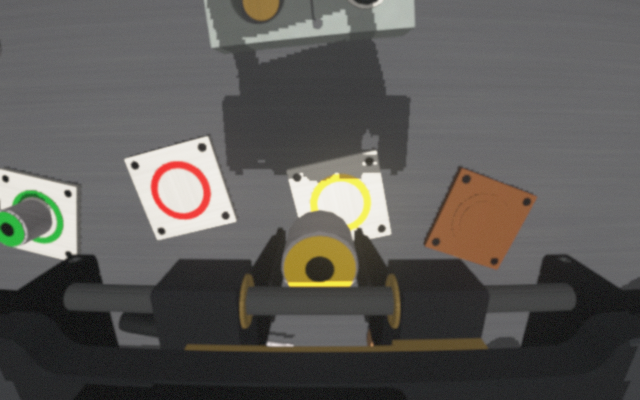

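```bash
python3 - <<'E'
from meas import *
p,d,c=load('w6')
g=cv2.cvtColor(p,cv2.COLOR_BGR2GRAY)
m=(g[250:284,302:338]<55).astype(np.uint8);cs,_=cv2.findContours(m,0,1)
for k in cs:
    if cv2.contourArea(k)>80:
        M=cv2.moments(k);u=(M['m10']/M['m00']+302,M['m01']/M['m00']+250);print(u,cv2.contourArea(k),onplane(c,u,168))
print(ringfit(p,c,'yellow',(300,165,380,240),8,150))
E
```

```text
(319.20096403411196, 268.9751575824991) 449.5 [603.22834459 229.56489127 168.        ]
(array([619.3912936 , 250.56553511,  27.17797882]), 805)
```

Call:
servo_tool:
  steps: "10 10 8 0 0 0 38; 20 10 7 0 0 0 38; 25 0 0 0 0 0 38; 25 0 0 0 0 0 38; 15 0 0 0 0 0 38; 8 0 0 0 0 0 38; 0 0 0 0 0 0 38; 0 0 0 0 0 0 38"

```text
t: 17.25
eef_pos: [621.3, 253.7, 33.4]
tcp_rot: [0.779, 1.568, 0.775]
ft_force: [0.8, 0.3, -1.6]
opening: 0.411
```

```bash
python3 - <<'E'
from meas import *
goto([618.7,251,18],90)
E
```

```text
P [621.3 253.7  33.4] jaw 89.8 shift [15.4 -2.7 -2.6] tilt [-0.      0.002  -0.0019]  turn about tool x: -0.004 rad (da 0.2 deg) j6 -1.28 F [ 0.8  0.3 -1.6] op 39.1 t 17.25
```

Call:
servo_tool:
  steps: "3 -1.5 -1.5 0 0 0 38; 3 -1 -1 0 0 0 38; 3 0 0 0 0 0 38; 2 0 0 0 0 0 38; 1 0 0 0 0 0 38; 0 0 0 0 0 0 38; 0 0 0 0 0 0 38; 0 0 0 0 0 0 38"

```text
t: 18.05
eef_pos: [620.1, 251.3, 23.8]
tcp_rot: [0.459, 1.563, 0.455]
ft_force: [-1.4, 0.4, -2.9]
opening: 0.416
```

```bash
python3 - <<'E'
from meas import *
goto([618.7,251,18],90)
E
```

```text
P [620.1 251.3  23.8] jaw 89.8 shift [ 5.8 -0.3 -1.4] tilt [-0.      0.0068 -0.0034]  turn about tool x: -0.004 rad (da 0.2 deg) j6 -1.28 F [-1.4  0.4 -2.9] op 39.6 t 18.05
```

Call:
servo_tool:
  steps: "2 -0.3 -1.2 0 0.005 -0.002 38; 1.5 0 0 0 0 0 38; 1.5 0 0 0 0 0 38; 1 0 0 0 0 0 38; 1 0 0 0 0 0 38; 0.5 0 0 0 0 0 38; 0 0 0 0 0 0 38; 0 0 0 0 0 0 38"

```text
t: 18.85
eef_pos: [619.0, 251.1, 18.0]
tcp_rot: [0.508, 1.568, 0.504]
ft_force: [0.2, 0.2, -0.6]
opening: 0.417
```

```bash
python3 - <<'E'
from meas import *
goto([618.7,251,18],90)
E
```

```text
P [619.  251.1  18. ] jaw 89.8 shift [ 0.  -0.1 -0.3] tilt [ 0.      0.0025 -0.0014]  turn about tool x: -0.004 rad (da 0.2 deg) j6 -1.28 F [ 0.2  0.2 -0.6] op 39.7 t 18.85
```

Call:
servo_tool:
  steps: "0 0 0 0 0 0 48; 0 0 0 0 0 0 52; 0 0 0 0 0 0 65; 0 0 0 0 0 0 65; -20 0 0 0 0 0 65; -30 0 0 0 0 0 65; -40 0 0 0 0 0 65; -40 0 0 0 0 0 65"

```text
t: 19.65
eef_pos: [616.7, 250.3, 145.7]
tcp_rot: [-2.941, 1.563, -2.945]
ft_force: [1.3, 0.6, -0.5]
opening: 0.681
```

```bash
python3 - <<'E'
from meas import *
goto([485.9,-223.3,140],90)
p,d,c=snap('wrist','w7')
for b in blobs(p,'yellow'):
    if b[2]>100: print(np.round(b[:3],1),b[3],np.round(onplane(c,b[:2],44),1))
cv2.imwrite('pics/w7c.png',cv2.resize(p[130:260,240:400],None,fx=5,fy=4.5))
E
```

```text
P [616.7 250.3 145.7] jaw 89.8 shift [   7.3 -474.1 -128.9] tilt [-0.     -0.0073  0.0015]  turn about tool x: -0.004 rad (da 0.2 deg) j6 -1.28 F [ 1.3  0.6 -0.5] op 64.8 t 19.65
[343.3 187.  289.5] (337, 171, 13, 38) [607.  271.3  44. ]
[ 314.2  195.9 1642. ] (291, 170, 50, 49) [615.1 245.4  44. ]
```

View pics/w7c.png

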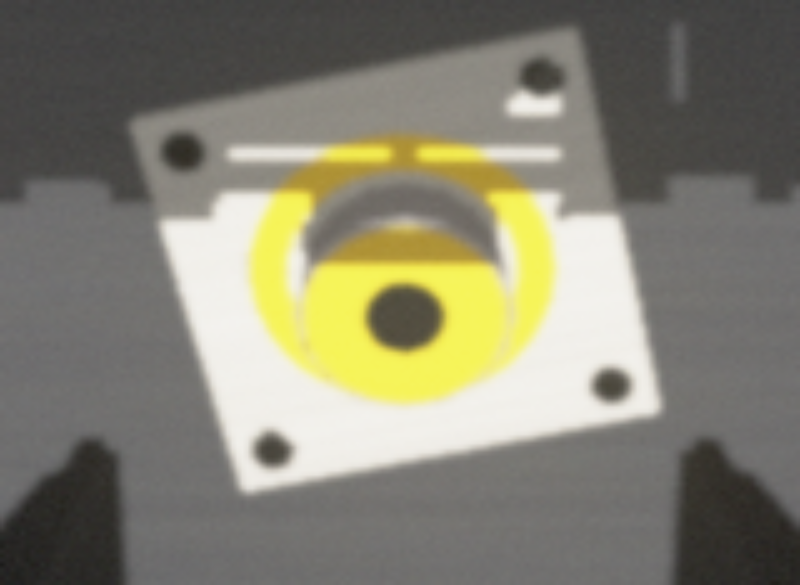

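Yellow looks centred in its ring. Now blue.

Call:
servo_tool:
  steps: "0 -30 -5 0 -0.005 0 65; 0 -48 -13 0 0 0 65; 0 -48 -13 0 0 0 65; 0 -48 -13 0 0 0 65; 0 -48 -13 0 0 0 65; 0 -48 -13 0 0 0 65; 0 -48 -13 0 0 0 65; 0 -48 -13 0 0 0 65"

```text
t: 20.5
eef_pos: [523.1, -115.1, 154.1]
tcp_rot: [0.148, 1.552, 0.154]
ft_force: [-0.2, 0.3, 0.1]
opening: 0.682
```

```bash
python3 - <<'E'
from meas import *
print(onplane(load('w7')[2],(320.6,200),44))
goto([485.9,-223.3,60],90)
E
```

```text
[618.91315244 251.10831347  44.        ]
P [ 523.1 -115.1  154.1] jaw 90.3 shift [  93.1 -108.3  -39.5] tilt [-0.      0.0186 -0.0028]  turn about tool x: 0.005 rad (da -0.3 deg) j6 -1.93 F [-0.2  0.3  0.1] op 64.8 t 20.5
```

Call:
servo_tool:
  steps: "0 -40 -13 0.005 0.015 0 65; 0 -36 -12 0 0 0 65; 10 -20 -8 0 0 0 65; 25 -6 -4 0 0 0 65; 25 0 0 0 0 0 65; 15 0 0 0 0 0 65; 5 0 0 0 0 0 65; 0 0 0 0 0 0 65"

```text
t: 21.3
eef_pos: [483.5, -228.8, 71.9]
tcp_rot: [-0.09, 1.562, -0.099]
ft_force: [0.5, 0.7, 0.2]
opening: 0.686
```

```bash
python3 - <<'E'
from meas import *
goto([485.9,-223.3,10],90)
p,d,c=snap('wrist','w8')
for col in('blue','red'):
  for b in blobs(p,col):
    if b[2]>100: print(col,np.round(b[:3],1),b[3],np.round(onplane(c,b[:2],36),1))
E
```

```text
P [ 483.5 -228.8   71.9] jaw 89.5 shift [61.9  5.6  1.8] tilt [0.     0.0083 0.0007]  turn about tool x: -0.009 rad (da 0.5 deg) j6 -2.13 F [0.5 0.7 0.2] op 65.3 t 21.3
blue [ 306.4  332.2 1553.5] (274, 315, 66, 31) [ 576. -240.   36.]
blue [ 327.   226.7 1875.5] (302, 203, 51, 48) [ 486.  -223.7   36. ]
red [ 165.4  197.5 1988. ] (140, 173, 52, 50) [ 463.7 -334.9   36. ]
```

Call:
servo_tool:
  steps: "5 3 1 -0.009 0.006 0 65; 12 2.5 1 0 0 0 65; 15 0 0 0 0 0 65; 12 0 0 0 0 0 65; 8 0 0 0 0 0 65; 4 0 0 0 0 0 65; 0 0 0 0 0 0 65; 0 0 0 0 0 0 65"

```text
t: 22.15
eef_pos: [488.0, -222.5, 14.5]
tcp_rot: [-0.527, 1.564, -0.524]
ft_force: [0.3, 0.2, 0.2]
opening: 0.68
```

```bash
python3 - <<'E'
from meas import *
goto([486,-223.5,10],90)
E
```

```text
P [ 488.  -222.5   14.5] jaw 90.2 shift [ 4.5 -1.  -2. ] tilt [0.     0.0062 0.0036]  turn about tool x: 0.003 rad (da -0.2 deg) j6 -2.13 F [0.3 0.2 0.2] op 64.7 t 22.15
```

Call:
servo_tool:
  steps: "2 -0.7 -1.2 0 0.004 0.002 65; 1.5 -0.3 -1 0 0 0 65; 1 0 0 0 0 0 65; 0 0 0 0 0 0 65; 0 0 0 0 0 0 38; 0 0 0 0 0 0 38; 0 0 0 0 0 0 38; 0 0 0 0 0 0 38"

```text
t: 22.95
eef_pos: [486.1, -224.1, 11.0]
tcp_rot: [-0.6, 1.566, -0.598]
ft_force: [-0.8, 1.6, 0.1]
opening: 0.421
```

```bash
python3 - <<'E'
from meas import *
goto([611.4,-242.2,8],90)
E
```

```text
P [ 486.1 -224.1   11. ] jaw 90.2 shift [  3.6 -18.5 125.2] tilt [0.     0.0039 0.0027]  turn about tool x: 0.003 rad (da -0.2 deg) j6 -2.13 F [-0.8  1.6  0.1] op 40.0 t 22.95
```

Call:
servo_tool:
  steps: "-10 0 0 0 0 0 38; -30 0 0 0 0 0 38; -40 0 0 0 0 0 38; -30 -5 20 0 0 0 38; -10 -5 30 0 0 0 38; 0 -5 25 0 0 0 38; 0 -3 20 0 0 0 38; 0 0 10 0 0 0 38"

```text
t: 23.75
eef_pos: [591.4, -240.8, 140.1]
tcp_rot: [-0.585, 1.57, -0.584]
ft_force: [-0.4, -0.3, -2.7]
opening: 0.415
```

Call:
servo_tool:
  steps: "0 0 0 0 0 0 38; 0 0 0 0 0 0 38; 0 0 0 0 0 0 38; 0 0 0 0 0 0 38; 0 0 0 0 0 0 38; 0 0 0 0 0 0 38; 0 0 0 0 0 0 38; 0 0 0 0 0 0 38"

```text
t: 24.55
eef_pos: [588.2, -239.8, 139.7]
tcp_rot: [2.758, 1.568, 2.76]
ft_force: [-1.1, 0.3, -3.2]
opening: 0.416
```

```bash
python3 - <<'E'
from meas import *
goto([611.4,-242.2,19],90)
p,d,c=snap('wrist','w9'); P=pose()[0]
print(ringfit(p,c,'blue',(270,140,370,225),8,100))
g=cv2.cvtColor(p,cv2.COLOR_BGR2GRAY)
m=(g[245:288,300:340]<32).astype(np.uint8);cs,_=cv2.findContours(m,0,1)
for k in cs:
    if cv2.contourArea(k)>80:
        M=cv2.moments(k);u=(M['m10']/M['m00']+300,M['m01']/M['m00']+245);print(u,cv2.contourArea(k),onplane(c,u,P[2]+25)-P)
E
```

```text
P [ 588.2 -239.8  139.7] jaw 90.1 shift [120.6  -2.6  23.6] tilt [-0.     -0.0028 -0.0011]  turn about tool x: 0.002 rad (da -0.1 deg) j6 -2.06 F [-1.1  0.3 -3.2] op 39.6 t 24.55
(array([ 611.59203527, -241.76323489,   27.25461189]), 691)
```

View pics/w9.png

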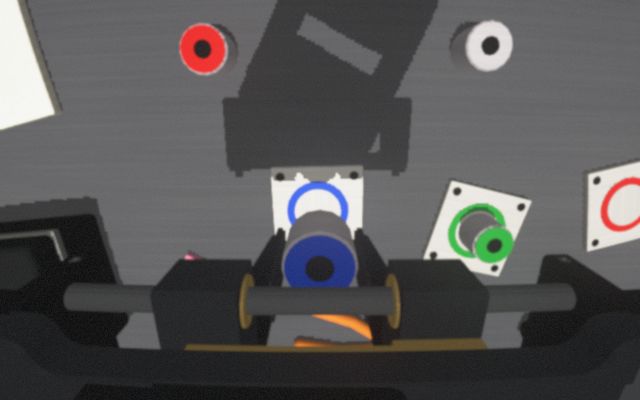

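The held blue boss is centred at (319,268), with its ring at (317,203). Moving over the ring and down.

Call:
servo_tool:
  steps: "10 -1 11 0 0 0 38; 20 -1 11 0 0 0 38; 25 0 0 0 0 0 38; 25 0 0 0 0 0 38; 15 0 0 0 0 0 38; 6 0 0 0 0 0 38; 0 0 0 0 0 0 38; 0 0 0 0 0 0 38"

```text
t: 25.4
eef_pos: [615.2, -242.4, 32.7]
tcp_rot: [-1.239, 1.571, -1.237]
ft_force: [-0.3, 0.3, -3.1]
opening: 0.417
```

```bash
python3 - <<'E'
from meas import *
c=load('w9')[2];print(onplane(c,(319.3,268),139.7+25))
goto([611.2,-242,19],90)
E
```

```text
[ 588.74945329 -239.98578533  164.7       ]
P [ 615.2 -242.4   32.7] jaw 90.1 shift [13.7  0.4 -4. ] tilt [-0.      0.      0.0001]  turn about tool x: 0.002 rad (da -0.1 deg) j6 -2.05 F [-0.3  0.3 -3.1] op 39.7 t 25.4
```

Call:
servo_tool:
  steps: "3 0.2 -2 0 0 0 38; 3 0.2 -1.5 0 0 0 38; 2 0 -0.5 0 0 0 38; 1.5 0 0 0 0 0 38; 1 0 0 0 0 0 38; 0 0 0 0 0 0 38; 0 0 0 0 0 0 38; 0 0 0 0 0 0 38"

```text
t: 26.2
eef_pos: [612.2, -242.8, 24.8]
tcp_rot: [-0.489, 1.565, -0.488]
ft_force: [-0.1, -0.1, -2.6]
opening: 0.412
```

```bash
python3 - <<'E'
from meas import *
goto([610.9,-242,19],90)
E
```

```text
P [ 612.2 -242.8   24.8] jaw 90.1 shift [ 5.8  0.8 -1.4] tilt [0.     0.0047 0.0025]  turn about tool x: 0.002 rad (da -0.1 deg) j6 -2.05 F [-0.1 -0.1 -2.6] op 39.1 t 26.2
```

Call:
servo_tool:
  steps: "2 0.7 -1.2 0 0.003 0.002 38; 1.5 0 0 0 0 0 38; 1.5 0 0 0 0 0 38; 1 0 0 0 0 0 38; 0.8 0 0 0 0 0 38; 0.5 0 0 0 0 0 38; 0 0 0 0 0 0 38; 0 0 0 0 0 0 38"

```text
t: 27.0
eef_pos: [611.0, -242.0, 19.1]
tcp_rot: [-0.379, 1.568, -0.377]
ft_force: [-0.6, -0.2, -0.1]
opening: 0.413
```

```bash
python3 - <<'E'
from meas import *
goto([610.9,-242,19],90)
E
```

```text
P [ 611.  -242.    19.1] jaw 90.1 shift [ 0.1  0.  -0.1] tilt [-0.      0.0022  0.0009]  turn about tool x: 0.002 rad (da -0.1 deg) j6 -2.05 F [-0.6 -0.2 -0.1] op 39.3 t 27.0
```

Contact. Release and rise.

Call:
servo_tool:
  steps: "0 0 0 0 0 0 48; 0 0 0 0 0 0 52; 0 0 0 0 0 0 65; 0 0 0 0 0 0 65; -20 0 0 0 0 0 65; -30 0 0 0 0 0 65; -40 0 0 0 0 0 65; -40 0 0 0 0 0 65"

```text
t: 27.8
eef_pos: [609.1, -241.1, 147.1]
tcp_rot: [2.618, 1.564, 2.619]
ft_force: [0.7, 0.2, -0.0]
opening: 0.682
```

```bash
python3 - <<'E'
from meas import *
goto([463.6,-335,80],90)
p,d,c=snap('wrist','w10')
for col in('blue','red'):
  for b in blobs(p,col):
    if b[2]>100: print(col,np.round(b[:3],1),b[3],np.round(onplane(c,b[:2],36),1),np.round(onplane(c,b[:2],44),1))
cv2.imwrite('pics/w10c.png',cv2.resize(p[130:260,240:400],None,fx=5,fy=4.5))
E
```

```text
P [ 609.1 -241.1  147.1] jaw 90.1 shift [  67.6  -93.9 -145.2] tilt [-0.     -0.0062 -0.0036]  turn about tool x: 0.002 rad (da -0.1 deg) j6 -2.05 F [ 0.7  0.2 -0. ] op 64.9 t 27.8
blue [ 318.3  188.5 2609. ] (289, 160, 60, 58) [ 603.2 -241.8   36. ] [ 601.1 -241.8   44. ]
red [ 621.6  184.6 1669. ] (601, 157, 39, 54) [598.5  56.3  36. ] [596.6  47.8  44. ]
red [ 204.8   23.1 1610. ] (183, 0, 44, 47) [ 463.1 -334.8   36. ] [ 465.  -332.2   44. ]
```

View pics/w10c.png

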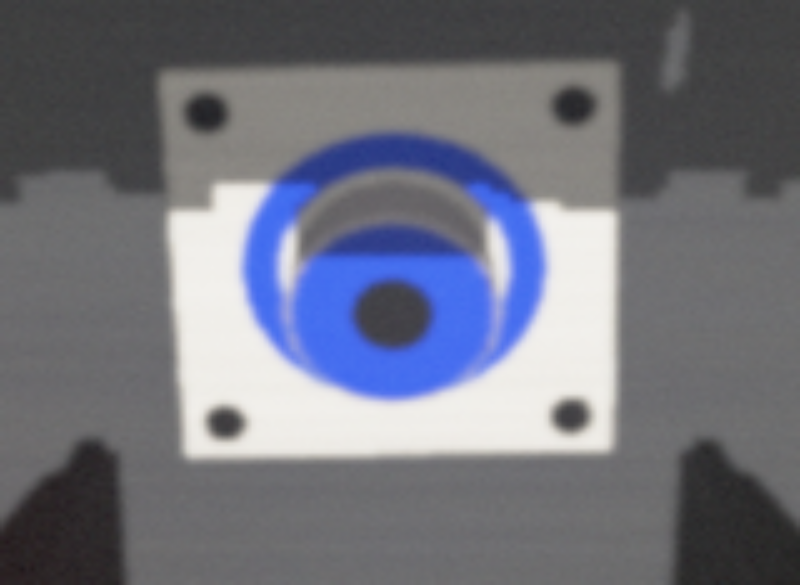

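Blue is centred. Now red, at about (463.6, -335).

Call:
servo_tool:
  steps: "0 -15 -22 0 -0.004 -0.002 65; 0 -18 -28 0 0 0 65; 0 -18 -28 0 0 0 65; 5 -18 -28 0 0 0 65; 20 -15 -22 0 0 0 65; 20 -6 -10 0 0 0 65; 15 0 0 0 0 0 65; 0 0 0 0 0 0 65"

```text
t: 28.65
eef_pos: [471.2, -337.1, 96.1]
tcp_rot: [-0.536, 1.552, -0.533]
ft_force: [0.2, -0.5, 0.5]
opening: 0.686
```

```bash
python3 - <<'E'
from meas import *
print(onplane(load('w10')[2],(318.2,199.6),44))
goto([463.6,-335,10],90)
p,d,c=snap('wrist','w11')
for col in('red',):
  for b in blobs(p,col):
    if b[2]>100: print(col,np.round(b[:3],1),b[3],np.round(onplane(c,b[:2],36),1))
E
```

```text
[ 611.41910826 -241.90830082   44.        ]
P [ 471.2 -337.1   96.1] jaw 90.2 shift [85.9  2.9 -9. ] tilt [-0.      0.0162  0.0096]  turn about tool x: 0.003 rad (da -0.2 deg) j6 -2.31 F [ 0.2 -0.5  0.5] op 65.2 t 28.65
red [ 323.5  202.  1654.5] (300, 180, 48, 45) [ 463.9 -334.6   36. ]
```

Call:
servo_tool:
  steps: "10 1 -3 0.003 0.013 0.008 65; 15 1 -3 0 0 0 65; 20 0 -1 0 0 0 65; 15 0 0 0 0 0 65; 10 0 0 0 0 0 65; 5 0 0 0 0 0 65; 0 0 0 0 0 0 65; 0 0 0 0 0 0 65"

```text
t: 29.5
eef_pos: [468.2, -335.5, 21.8]
tcp_rot: [-0.712, 1.562, -0.708]
ft_force: [-0.0, -0.2, 0.1]
opening: 0.682
```

```bash
python3 - <<'E'
from meas import *
goto([463.8,-334.8,10],90)
E
```

```text
P [ 468.2 -335.5   21.8] jaw 90.2 shift [11.8  0.7 -4.5] tilt [-0.      0.0064  0.0055]  turn about tool x: 0.003 rad (da -0.2 deg) j6 -2.31 F [-0.  -0.2  0.1] op 64.9 t 29.5
```

Call:
servo_tool:
  steps: "4 0.3 -2.5 0 0.004 0.003 65; 4 0.3 -2 0 0 0 65; 2.5 0 -0.5 0 0 0 65; 0 0 0 0 0 0 65; 0 0 0 0 0 0 38; 0 0 0 0 0 0 38; 0 0 0 0 0 0 38; 0 0 0 0 0 0 38"

```text
t: 30.3
eef_pos: [463.4, -335.4, 12.2]
tcp_rot: [-0.786, 1.565, -0.783]
ft_force: [-0.2, 2.2, 0.8]
opening: 0.426
```

```bash
python3 - <<'E'
from meas import *
goto([605,90.2,110],90)
E
```

```text
P [ 463.4 -335.4   12.2] jaw 90.2 shift [-98.9 424.7 143.3] tilt [0.     0.0039 0.0039]  turn about tool x: 0.003 rad (da -0.2 deg) j6 -2.32 F [-0.2  2.2  0.8] op 40.5 t 30.3
```

Call:
servo_tool:
  steps: "-10 0 0 0 0 0 38; -30 0 0 0 0 0 38; -40 0 0 0 0 0 38; -30 15 5 0 0 0 38; -15 30 10 0 0 0 38; 0 42 14 0 0 0 38; 0 42 14 0 0 0 38; 0 42 14 0 0 0 38"

```text
t: 31.1
eef_pos: [519.3, -162.6, 145.5]
tcp_rot: [-0.627, 1.565, -0.632]
ft_force: [0.4, -0.6, -3.2]
opening: 0.414
```

Call:
servo_tool:
  steps: "0 42 14 0 0 0 38; 0 42 14 0 0 0 38; 0 42 14 0 0 0 38; 0 42 14 0 0 0 38; 0 30 10 0 0 0 38; 0 15 5 0 0 0 38; 0 0 0 0 0 0 38; 0 0 0 0 0 0 38"

```text
t: 31.9
eef_pos: [592.0, 65.0, 149.4]
tcp_rot: [-0.549, 1.564, -0.548]
ft_force: [-0.6, -0.4, -2.4]
opening: 0.414
```

```bash
python3 - <<'E'
from meas import *
goto([605,90.2,110],90)
E
```

```text
P [592.   65.  149.4] jaw 90.1 shift [39.3 25.3 12.8] tilt [0.     0.0059 0.0036]  turn about tool x: 0.002 rad (da -0.1 deg) j6 -1.57 F [-0.6 -0.4 -2.4] op 39.4 t 31.9
```

```bash
python3 - <<'E'
from meas import *
p,d,c=snap('wrist','w12'); print(pose()[0],blobs(p,'red'))
E
```

```text
[592.05467489  64.71809443 149.40004149] [(319.2965811965812, 263.168603988604, 2925.0, (285, 236, 70, 51)), (344.63274853801164, 195.3440660474716, 2422.5, (315, 169, 59, 56))]
```

View pics/w12.png

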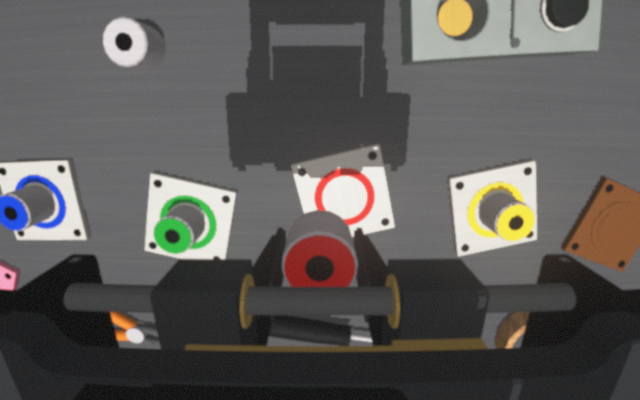

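```bash
python3 - <<'E'
from meas import *
p,d,c=load('w12')
print(ringfit(p,c,'red',(305,160,385,234),8,130), onplane(c,(319.3,268),149.4+23.8))
E
```

```text
(array([604.94102998,  89.86432725,  27.18548678]), 918) [593.08282126  64.96009937 173.2       ]
```

Call:
servo_tool:
  steps: "10 12 6 0 0.004 0.003 38; 20 13 5 0 0 0 38; 25 0 0 0 0 0 38; 25 0 0 0 0 0 38; 15 0 0 0 0 0 38; 6 0 0 0 0 0 38; 0 0 0 0 0 0 38; 0 0 0 0 0 0 38"

```text
t: 32.75
eef_pos: [605.0, 87.0, 43.2]
tcp_rot: [0.178, 1.569, 0.17]
ft_force: [-0.0, 0.6, -2.8]
opening: 0.416
```

```bash
python3 - <<'E'
from meas import *
goto([604.8,90.2,20],90)
E
```

```text
P [605.   87.   43.2] jaw 89.5 shift [23.2  3.2 -0.3] tilt [ 0.      0.0016 -0.0003]  turn about tool x: -0.008 rad (da 0.5 deg) j6 -1.53 F [-0.   0.6 -2.8] op 39.5 t 32.75
```

Call:
servo_tool:
  steps: "4 1.5 -0.5 0 0 0 38; 4 1.4 -0.5 0 0 0 38; 4 0 0 0 0 0 38; 3 0 0 0 0 0 38; 2 0 0 0 0 0 38; 1 0 0 0 0 0 38; 0 0 0 0 0 0 38; 0 0 0 0 0 0 38"

```text
t: 33.55
eef_pos: [605.3, 90.1, 26.2]
tcp_rot: [0.102, 1.565, 0.094]
ft_force: [-0.0, 0.6, -3.3]
opening: 0.413
```

```bash
python3 - <<'E'
from meas import *
goto([604,89.9,20],90)
E
```

```text
P [605.3  90.1  26.2] jaw 89.5 shift [ 6.2 -0.3 -1.3] tilt [-0.      0.0056 -0.0006]  turn about tool x: -0.008 rad (da 0.5 deg) j6 -1.52 F [-0.   0.6 -3.3] op 39.3 t 33.55
```

Call:
servo_tool:
  steps: "2 -0.2 -1.2 0 0.004 0 38; 1.5 0 0 0 0 0 38; 1.5 0 0 0 0 0 38; 1 0 0 0 0 0 38; 0.8 0 0 0 0 0 38; 0.5 0 0 0 0 0 38; 0 0 0 0 0 0 38; 0 0 0 0 0 0 38"

```text
t: 34.35
eef_pos: [604.2, 89.9, 20.3]
tcp_rot: [0.202, 1.568, 0.194]
ft_force: [-1.0, -0.0, -3.7]
opening: 0.416
```

```bash
python3 - <<'E'
from meas import *
goto([604,89.9,20],90)
E
```

```text
P [604.2  89.9  20.3] jaw 89.5 shift [ 0.3 -0.  -0.2] tilt [ 0.      0.0027 -0.0006]  turn about tool x: -0.008 rad (da 0.5 deg) j6 -1.52 F [-1.  -0.  -3.7] op 39.6 t 34.35
```

Not in contact yet, so a little further down.

Call:
servo_tool:
  steps: "0.6 0 0 0 0 0 38; 0.4 0 0 0 0 0 38; 0.4 0 0 0 0 0 38; 0 0 0 0 0 0 38; 0 0 0 0 0 0 38; 0 0 0 0 0 0 38; 0 0 0 0 0 0 38; 0 0 0 0 0 0 38"

```text
t: 35.15
eef_pos: [604.3, 89.9, 20.3]
tcp_rot: [0.141, 1.568, 0.133]
ft_force: [-1.9, 0.0, 2.2]
opening: 0.415
```

In contact (+2.2 N). Release and rise.

Call:
servo_tool:
  steps: "0 0 0 0 0 0 48; 0 0 0 0 0 0 52; 0 0 0 0 0 0 65; 0 0 0 0 0 0 65; -20 0 0 0 0 0 65; -30 0 0 0 0 0 65; -40 0 0 0 0 0 65; -40 0 0 0 0 0 65"

```text
t: 35.95
eef_pos: [602.2, 89.7, 148.1]
tcp_rot: [3.115, 1.565, 3.107]
ft_force: [-0.3, -0.2, -0.6]
opening: 0.682
```

Call:
servo_tool:
  steps: "-30 0 0 0 0 0 65; -30 0 0 0 0 0 65; -30 0 0 0 0 0 65; 0 0 0 0 0 0 65; 0 0 0 0 0 0 65; 0 0 0 0 0 0 65; 0 0 0 0 0 0 65; 0 0 0 0 0 0 65"

```text
t: 36.75
eef_pos: [603.0, 89.7, 245.1]
tcp_rot: [2.157, 1.57, 2.148]
ft_force: [0.1, -0.4, -1.0]
opening: 0.68
```

```bash
python3 - <<'E'
from meas import *
goto([604,90,20],90)
p,d,c=snap('wrist','w13'); snap('scene','scene1'); snap('top','top1')
cv2.imwrite('pics/w13c.png',cv2.resize(p[90:270],(800,450)))
E
```

```text
P [603.   89.7 245.1] jaw 89.5 shift [2.251e+02 2.000e-01 1.000e+00] tilt [ 0.     -0.0003 -0.0005]  turn about tool x: -0.009 rad (da 0.5 deg) j6 -1.52 F [ 0.1 -0.4 -1. ] op 64.7 t 36.75
```

View pics/w13.png

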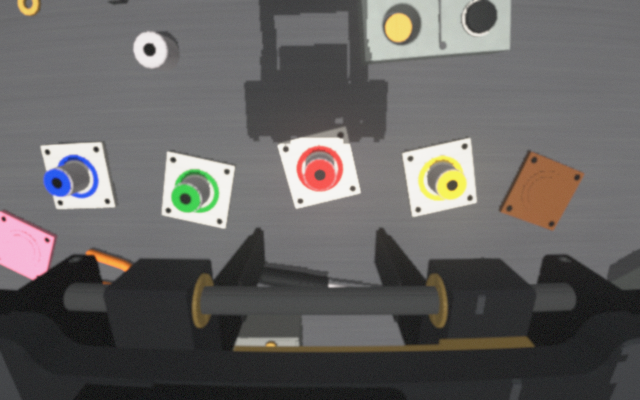

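View pics/scene1.png

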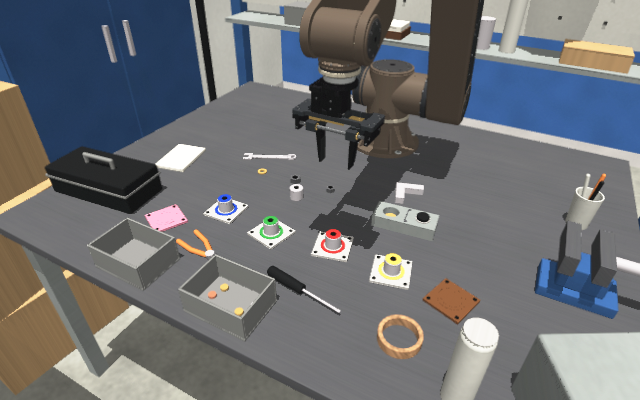

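All four stand upright in their rings. A final numeric check uses the bore marks on the z = 44 plane against the ring centres.

```bash
python3 - <<'E'
from meas import *
p,d,c=load('w13'); g=cv2.cvtColor(p,cv2.COLOR_BGR2GRAY)
T={'blue':((57,182),(611.4,-242)),'green':((185.5,198),(633.8,-76)),'red':((319.5,174.5),(605,90)),'yellow':((452,185),(619.2,251))}
for k,(u,t) in T.items():
    x,y=int(u[0])-8,int(u[1])-8
    m=(g[y:y+17,x:x+17]<90).astype(np.uint8) if k!='blue' else (p[y:y+17,x:x+17,0]<120).astype(np.uint8)
    n,lab,stt,cen=cv2.connectedComponentsWithStats(m)
    i=1+np.argmax(stt[1:,4]); w=cen[i]+[x,y]
    print(k,w,stt[i,4],np.round(onplane(c,w,44)[:2]-t,2))
E
```

```text
blue [ 56.39705882 182.58823529] 68 [-0.67 -1.08]
green [184.84337349 198.43373494] 83 [-0.75 -1.01]
red [319.46875 174.6875 ] 64 [-0.2  -0.14]
yellow [451.68 184.74] 50 [-0.74  0.32]
```

```bash
python3 -c "
from cell import order
print(order.job_done())"
```

```text
the job is handed in; nothing more can be done
None
```

All four painted bosses now stand upright in the circles of their own colours, and I handed the job in at about 37 s of the 109 s allowed.

- **Ejector:** The green boss was the one in the block. I pressed the key to its hard stop (cap top at z = 48.0 mm, peak reading 38 N) and saw the boss raised before I gripped it. I then placed green, yellow, blue and red in that order. The unpainted boss and the brown and pink plates were not touched.
- **Final check:** In the last wrist picture each boss is upright, and its bore mark lies within about 1.3 mm of its ring centre. The largest offsets are blue (-0.7, -1.1 mm) and green (-0.8, -1.0 mm). The scene camera agrees, and the gripper is open and clear at z = 245 mm.
- **Disagreements:**
  - The two fixed cameras together put positions about 1–2 mm off the wrist camera's, and heights 2–3 mm above the stated ones. I used the wrist camera, which matched the held boss to the tool position within about 1 mm.
  - My first ring triangulation between two wrist views was poor because the rings were partly hidden, so I used circle fits instead.

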